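Tighten the chopping-board clamp with a ratchet wrench

TASK

Tighten the loose hex nut of the hold-down clamp that holds the chopping board: set the ring of the ratchet wrench fully down over the nut and, keeping it on the nut, swing the handle back and forth (clockwise tightens, the ratchet slips on the way back) until you feel the nut go tight on its washer. Stop as soon as the resistance clearly rises, because hard pulling would crush the washer, and do not turn the nut with the fingers. Then lift the wrench off and lay it flat on the bare worktop, leaving the jars where they stand.

Things in the scene. Friction and masses are not known exactly. Their poses are not given: they have to be found in the camera images.
- clamp: Hold-down clamp, fixed: dark steel block 66 x 72 mm with a bright steel strap on top (upper face 44 mm high) that runs along the clamp's -y and stands with its toe on the chopping board. A fixed round stud, 16 mm thick, rises through it to 81 mm; only stud and nut stand above 44 mm. Origin: on the stud's axis, at worktop height; z up.
- washer (a point): Centre of the top of the flat spring washer (30 mm wide) round the stud, 46 mm above the worktop, on the strap. The nut ends on it: there it stops dead but gives under pull, 0.25 mm per N m, and springs back when let go. From 0.8 N m (6 N at the grip's middle) it is tight; above 2 N m (15 N; 0.5 mm into the washer) the washer is crushed. Aim at 1.1 to 1.5 N m.
- nut: Steel hex nut on the stud, 30 mm across flats, 14 mm high, top 3.5 mm chamfered to 26 mm. Origin: on its axis, in its underside; its x axis points at the middle of a flat. Clockwise from above it goes down, 1.27 mm per rad, against a steady friction of 0.2 to 0.6 N m. At the start its underside is 1.4 to 2.3 mm above the washer (1.1 to 1.8 rad to go). It stays where it is left.
- wrench: Ratchet ring wrench, 219 mm long, 0.4 to 0.5 kg, lying flat on the worktop: round steel head 68 mm across, 16 mm thick, with a hexagonal through-hole; shank; straight black grip along its -x. Origin: centre of the hole, in the head's underside; z up. Fully fitted, the head rests on the strap, 44 mm above the worktop. Clockwise (from above) the handle drives.
- ring (a point): Centre of the hexagonal hole (31.5 mm across flats), halfway up the head. The hole is in a ratchet wheel, 24 clicks a turn: the handle carries it clockwise and slips freely counter-clockwise (drag under 0.3 N m). It starts at any angle: pressed lightly on the nut's top and swung clockwise up to 60 degrees plus a click, it drops over the nut. Then about 0.2 rad of play.
- grip (a point): Middle of the wrench's black grip (110 mm long, 20 mm wide, 26 mm high, underside level with the head's), 130 mm along the wrench's -x from the hole's axis, 13 mm above the wrench's underside.
- spice_jar: Small spice jar with dark lid, 41 mm wide, 105 mm high, on the chopping board (21 mm thick, fixed); leave it. Origin: centre of its underside.
- honey_jar: Honey jar, 66 x 72 x 102 mm, on the worktop behind the clamp; leave it. Origin: centre of its underside.
- coffee_jar: Tall coffee jar, 91 x 91 x 185 mm, on the worktop left of the wrench; leave it. Origin: centre of its underside.

How it is judged:
By the outcome, as a careful person would: the job done as asked, in the order asked, and still so for the second after the job is handed in, with the robot touching nothing.
It also fails if it takes over 72 s, if anything falls off the work surface, if the arm or the gripper's body presses on something with over 40 N, if the wrist force passes 120 N, or if a joint passes its speed limit or range.

ROBOT

A 6-joint arm with a two-finger parallel gripper is mounted at the origin on a cart in front of the work surface, level with it; the furniture and walls round the work are solid. World frame = base frame: x ahead of the robot, y to its left, z up, the work surface at z = 0. Lengths are in mm, angles in degrees, forces in N, time in s.
With the tool pointing down it reaches from about 300 to 850 mm from the base axis. Payload 4.2 kg.
Tool frame: the origin (TCP) lies midway between the tips of the shut fingers; the grasp point (between the pads) lies 19 mm behind it; z points along the fingers, y is the line along which they close (so a half turn about z gives the same grasp; the last joint's range is limited). The gripper opens to 91 mm and grips with 3 to 60 N. Pads are 32 mm wide; open, the fingers measure 118 mm over their backs; the gripper's body (76 mm by 178 mm) begins 60 mm behind the grasp point.
Start: joints at [68.87, 18.312, 89.639, -0, 72.044, -1.146], TCP at [196.521, 540.391, 213.976] pointing down, gripper open.
Joint ranges: [-177.97, 177.97], [-48.28, 115.42], [12.27, 149.76], [-77.06, 257.06], [2.81, 150.46], [-146.56, 146.56]. Speed limits (degrees/s): [147.25, 147.25, 180, 180, 180, 180].

INTERFACE

Orientations are given as [roll, pitch, yaw] about the fixed x, y, z axes, in that order (R = Rz(yaw) Ry(pitch) Rx(roll)).
In Python, from workcell import env gives the robot as it stands.
- The arm moves only by the shell command python3 -m jog 'ROWS' [FORCE]. ROWS is a JSON object of lists of equal length, an entry for each row: "jaw": the finger opening in mm, from 0 to 91.2; "slide": the shift along the tool's x, y, z in units of 30 mm (1.0 is 30 mm), a list of three; "spin": the turn about the tool's z in units of 8 degrees (1.0 is 8 degrees). In form: {"jaw": [jaw, ...], "slide": [[dx, dy, dz], ...], "spin": [spin, ...]}. A call has 1 to 10 rows; each row shifts and turns the commanded pose from where the row before left it, along the tool's axes as they then stand; what a row does not reach is not made up. A row lasts 1/10 s, in which the tool goes at most 50 mm and 8.59 degrees, less where a joint would pass 70% of its speed; a pose out of reach is approached as far as the arm can. A call is refused whole if a number of a shift passes 1 or a number of a turn 1, either way. A call with a gripper value outside its range is refused whole. The fingers move at their own pace and stop on an object; FORCE is the grip in N (left out, the last holds). Time passes only in rows, so rows that do not move let the fingers close. It gives the time, the measured TCP pose, the force, the opening and the grip force at its end, in the units of the state.
- env.state(): the state, without advancing time (a new reading comes with each control period).
- env.grab_frame(name): name is "side" or "top" or "wrist"; returns the picture (420x560x3 uint8, red, green, blue); there is no depth.
- env.camera_model(name): a dict with "fx", "fy", "cx", "cy" (pixels), "D" ([k1, k2, p1, p2, k3] as OpenCV has them; the pictures are not rectified), "camera_from_world" (4x4, takes a point from world to camera coordinates). Camera axes: x right, y up, looking along -z (the intrinsics and any distortion apply to the point x, -y, -z); pixel columns grow to the right and rows downward; lengths in mm; the calibration is good to about 2 mm. A picture is of the moment at which its call begins: read the wrist's pose just before it. camera_model takes no time and is no camera call; for the wrist camera it gives the pose at the moment of the call.
- env.job_done(): hands the job in; it is judged then, once.
The state is a dict: "time_s": time; "qpos": joint angles; "qvel": joint speeds; "effort": joint torques, N m; "ee_pos": TCP position; "ee_rot": TCP orientation; "force": force on the tool from outside, world axes, zero at the start; "torque": the same for the moment, N m; "gripper_width": finger opening in mm; "gripper_force": force on a finger pad.
Only numpy, scipy, OpenCV 4.12 (cv2) and the standard library are available. Lean on these libraries where they do the work, as an engineer would, in place of code of your own. Each camera call takes 0.05 s, during which the arm holds its last target. There are 200 camera calls.

## Working session

There is one attempt and no reset: what is moved stays moved. The work goes in short steps, Python scripts to look and compute and a shell command to move; the robot and the scene stay as the last step left them, time stands still between calls to the robot, and variables do not carry over. Pictures are saved under pics/ and viewed, at most 10 in all, crops included, and the job is handed in when it is done.

```bash
ls; mkdir -p pics
python3 - <<'E'
from workcell import env
import cv2,json
s=env.state();print(s)
for n in("top","side"):
    im=env.grab_frame(n);cv2.imwrite(f"pics/{n}0.png",im[:,:,::-1])
    m=env.camera_model(n);print(n,m)
E
```

```text
pics
{'time_s': 0.0, 'qpos': array([ 6.88710618e+01,  1.83509392e+01,  8.97087162e+01, -3.53713278e-04,
        7.20436718e+01, -1.14816305e+00]), 'qvel': array([ 0.01341064, -0.02208896,  0.02837488,  0.03082906, -0.00513811,
       -0.00048276]), 'effort': array([ 2.00644143e-03, -4.12451112e+01, -2.31977731e+01,  7.28337374e-02,
        4.57391236e-02, -1.35257110e-04]), 'ee_pos': array([196.31294013, 539.89031083, 213.11167291]), 'ee_rot': array([-1.79896687e+02, -1.73423763e-03,  1.60019333e+02]), 'force': array([-0.08287952, -0.61393753,  0.15072595]), 'torque': array([ 0.01392455, -0.01666696,  0.0495276 ]), 'gripper_force': 0.0, 'gripper_width': 91.28069352953335}
top {'fx': 521.7295234042666, 'fy': 521.7295234042666, 'cx': 278.51765913249926, 'cy': 210.10997869779132, 'D': array([-0.1848406,  0.       ,  0.       ,  0.       ,  0.       ]), 'camera_from_world': array([[ 3.21623799e-02, -9.99482617e-01, -2.83046482e-04,
         1.24844906e+02],
       [ 9.76355031e-01,  3.13575854e-02,  2.13886782e-01,
        -6.00821321e+02],
       [-2.13767244e-01, -7.15546179e-03,  9.76858416e-01,
        -1.22436080e+03],
       [ 0.00000000e+00,  0.00000000e+00,  0.00000000e+00,
         1.00000000e+00]])}
side {'fx': 434.69425819963647, 'fy': 434.69425819963647, 'cx': 283.7638942517571, 'cy': 211.59454751333726, 'D': array([-0.01679842,  0.        ,  0.        ,  0.        ,  0.        ]), 'camera_from_world': array([[-3.42088750e-01, -9.39639937e-01, -7.21639826e-03,
         3.29316376e+02],
       [ 8.11904973e-01, -2.99433892e-01,  5.01148341e-01,
        -4.74581872e+02],
       [-4.73059829e-01,  1.65578180e-01,  8.65331303e-01,
        -6.79285762e+02],
       [ 0.00000000e+00,  0.00000000e+00,  0.00000000e+00,
         1.00000000e+00]])}
```

View pics/top0.png

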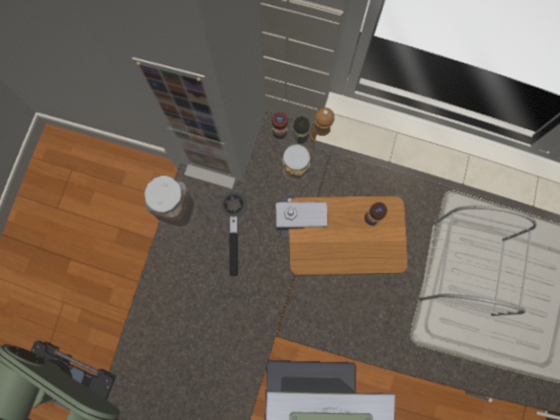

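View pics/side0.png

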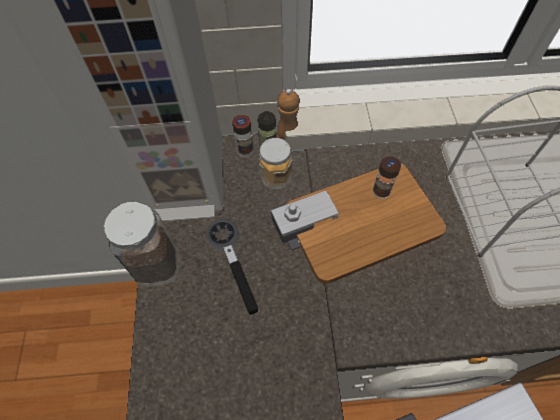

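Top: wrench head about (233,204), grip down to (234,275), nut/stud about (290,213), coffee jar at left (165,197), honey jar (296,160). Side: head (222,233), grip end (253,308), nut (292,212). I'll write helpers and zoom in.

```bash
cat > h.py <<'E'
import numpy as np, cv2
from workcell import env
def ray(n,px,m=None):
    m=m or env.camera_model(n)
    K=np.array([[m['fx'],0,m['cx']],[0,m['fy'],m['cy']],[0,0,1]])
    u=cv2.undistortPoints(np.array(px,float).reshape(-1,1,2),K,np.array(m['D'])).reshape(-1,2)
    T=np.array(m['camera_from_world']);R=T[:3,:3];c=-R.T@T[:3,3]
    d=np.c_[u[:,0],-u[:,1],-np.ones(len(u))]@R
    return c,d
def plane(n,px,z,m=None):
    c,d=ray(n,px,m); return c+d*((z-c[2])/d[:,2])[:,None]
def proj(n,P,m=None):
    m=m or env.camera_model(n)
    K=np.array([[m['fx'],0,m['cx']],[0,m['fy'],m['cy']],[0,0,1]])
    T=np.array(m['camera_from_world']);p=np.array(P,float).reshape(-1,3)@T[:3,:3].T+T[:3,3]
    return cv2.projectPoints(p*[1,-1,-1],np.zeros(3),np.zeros(3),K,np.array(m['D']))[0].reshape(-1,2)
def tri(n1,p1,n2,p2):
    c1,d1=ray(n1,[p1]);c2,d2=ray(n2,[p2]);d1=d1[0];d2=d2[0]
    t=np.linalg.lstsq(np.c_[d1,-d2],c2-c1,rcond=None)[0]
    a=c1+t[0]*d1;b=c2+t[1]*d2
    return (a+b)/2,np.linalg.norm(a-b)
E
python3 - <<'E'
from h import *
t=cv2.imread("pics/top0.png");s=cv2.imread("pics/side0.png")
a=cv2.resize(t[185:285,210:340],None,fx=4,fy=4,interpolation=cv2.INTER_CUBIC)
b=cv2.resize(s[190:320,200:345],None,fx=4,fy=4,interpolation=cv2.INTER_CUBIC)
cv2.imwrite("pics/tc.png",a);cv2.imwrite("pics/sc.png",b)
print('head',tri('top',(233,204),'side',(222,233)))
print('stud/nut',tri('top',(290,212),'side',(292,211)))
print('grip ends z26',plane('top',[(233,233),(234,275)],26),plane('side',[(234,262),(253,308)],26))
E
```

```text
head (array([622.04632887, 263.54404426,   5.71221339]), np.float64(0.633704277734177))
stud/nut (array([594.87749079, 115.43737665,  54.64513929]), np.float64(0.014922660427134303))
grip ends z26 [[542.13472887 257.48417954  26.        ]
 [436.11304344 249.87480448  26.        ]] [[540.0259291  259.62067714  26.        ]
 [437.15632115 253.06229476  26.        ]]
```

View pics/tc.png

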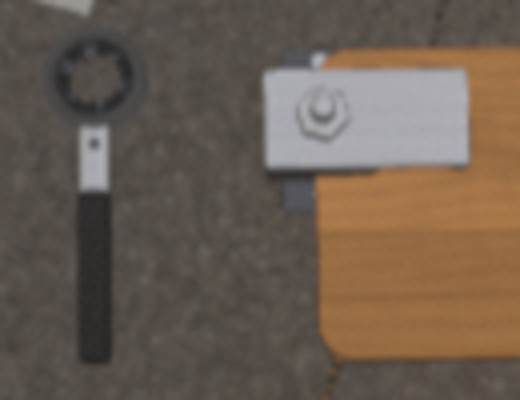

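View pics/sc.png

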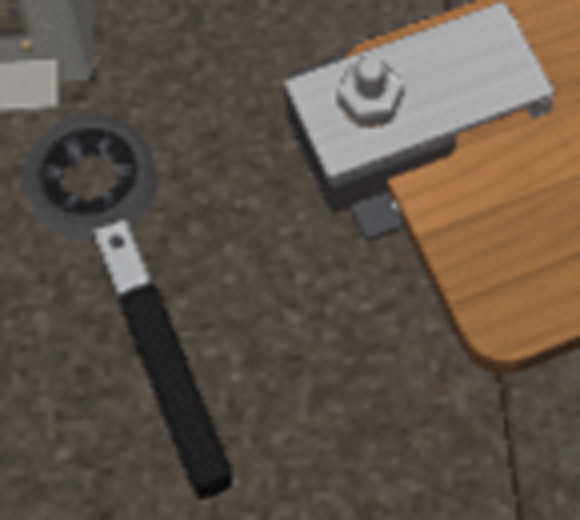

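Top crop: head centre (96,77), grip (95,193)–(95,362), nut (323,114), stud top (321,104). Side crop: head centre (92,172), grip (136,290)–(212,488), nut top about (370,88), stud top about (370,66).

Run:
```python
from h import *
T=lambda u,v:(209.5+(u+.5)/4,184.5+(v+.5)/4)
S=lambda u,v:(199.5+(u+.5)/4,189.5+(v+.5)/4)
h1=plane('top',[T(96,77)],16)[0];h2=plane('side',[S(92,172)],16)[0]
print('head',h1,h2,tri('top',T(96,77),'side',S(92,172)))
g1=plane('top',[T(95,193),T(95,362)],26);g2=plane('side',[S(136,290),S(210,478)],26)
print(g1,g2)
for g,h in((g1,h1),(g2,h2)):
    m=g.mean(0);d=h-m;print('mid',m,'dist',np.hypot(*d[:2]),'yaw',np.degrees(np.arctan2(d[1],d[0])))
print('stud81',plane('top',[T(321,104)],81),plane('side',[S(370,68)],81),tri('top',T(321,104),'side',S(370,66)))
print('nut61',plane('top',[T(323,114)],61),plane('side',[S(370,90)],61))
print('clamp strap corners',plane('top',[T(265,70),T(265,169),T(468,69),T(468,165)],44))
print('jars',plane('top',[(165,195)],185),plane('top',[(377,210)],126),plane('top',[(296,156)],102))
```

```text
head [619.95838465 260.64660942  16.        ] [617.00964736 262.55568195  16.        ] (array([622.47144346, 261.99307344,   5.62958809]), np.float64(0.7442567138815964))
[[542.48694683 256.54979714  26.        ]
 [435.74488152 251.42023046  26.        ]] [[540.02488958 260.40396436  26.        ]
 [435.64999925 255.2902292   26.        ]]
mid [489.11591417 253.9850138   26.        ] dist 131.01194196344628 yaw 2.914589076627115
mid [487.83744441 257.84709678  26.        ] dist 129.25799312899832 yaw 2.0876214556693795
stud81 [[592.60738412 116.23337985  81.        ]] [[590.01244924 117.26031543  81.        ]] (array([593.43003294, 116.06704814,  76.9310355 ]), np.float64(0.24790992264841571))
nut61 [[590.68351098 114.52159172  61.        ]] [[588.87470099 117.48567814  61.        ]]
clamp strap corners [[621.48431932 151.56193083  44.        ]
 [558.08164173 149.45390252  44.        ]
 [626.27820483  23.49808849  44.        ]
 [564.63013432  22.71768205  44.        ]]
jars [[597.08032049 402.01425983 185.        ]] [[590.9069834  -89.38966701 126.        ]] [[725.98654058 105.21194958 102.        ]]
```

```bash
python3 -m jog '{"jaw":[60,60,60,60,60,60,60],"slide":[[-0.91,-0.38,0.12],[-0.91,-0.38,0.12],[-0.91,-0.38,0.12],[-0.91,-0.38,0.12],[-0.91,-0.38,0.12],[-0.91,-0.38,0.12],[-0.91,-0.38,0.12]],"spin":[0,0,0,0,0,0,0]}' 40
python3 -m jog '{"jaw":[60,60,60,60,60,60,60],"slide":[[-0.91,-0.38,0.12],[-0.91,-0.38,0.12],[-0.91,-0.38,0.12],[-0.91,-0.38,0.12],[-0.91,-0.38,0.12],[-0.91,-0.38,0.12],[-0.91,-0.38,0.12]],"spin":[0,0,0,0,0,0,0]}'
python3 -m jog '{"jaw":[60,60,60,60],"slide":[[0,0,0],[0,0,0],[0,0,0],[0,0,0]],"spin":[-0.95,-0.95,-0.95,0]}'
python3 - <<'E'
from h import *
s=env.state();m=env.camera_model('wrist');im=env.grab_frame('wrist')
print(s['ee_pos'],s['ee_rot'],s['time_s'],s['force'],s['torque'])
T=np.array(m['camera_from_world']);print('cam at',-T[:3,:3].T@T[:3,3], -T[2,:3],m['fx'],m['D'])
np.save('m1.npy',m,allow_pickle=True)
cv2.imwrite('pics/w1.png',im[:,:,::-1])
print(proj('wrist',[[618.5,261.5,16],[542,258.5,26],[436,253.5,26],[590.5,116,60]],m))
E
```

```text
time_s: 0.8
ee_pos: [349.4, 399.0, 188.3]
ee_rot: [-180.0, -0.0, 160.0]
force: [0.6, -0.2, -0.9]
gripper_width: 59.8
gripper_force: 0.0
time_s: 1.5
ee_pos: [501.7, 258.7, 163.0]
ee_rot: [-180.0, -0.0, 160.0]
force: [-0.8, -0.5, -0.5]
gripper_width: 59.6
gripper_force: 0.0
time_s: 1.9
ee_pos: [501.0, 259.5, 163.1]
ee_rot: [-180.0, -0.1, -177.2]
force: [0.4, -0.2, 0.4]
gripper_width: 60.2
gripper_force: 0.0
[500.96641329 259.51107711 163.08937583] [-1.79981453e+02 -5.24700112e-02 -1.77216920e+02] 1.9 [ 0.44032836 -0.16787044  0.41127175] [ 0.01275171  0.06401118 -0.05498375]
cam at [419.11029937 255.24209866 334.1819531 ] [ 0.28869804  0.01289703 -0.95733333] 301.57367698307417 [-0.02155956  0.          0.          0.          0.        ]
[[271.50294003 291.83132338]
 [271.84455163 235.63534023]
 [271.68414276 136.23999153]
 [131.9236987  285.17513196]]
```

View pics/w1.png

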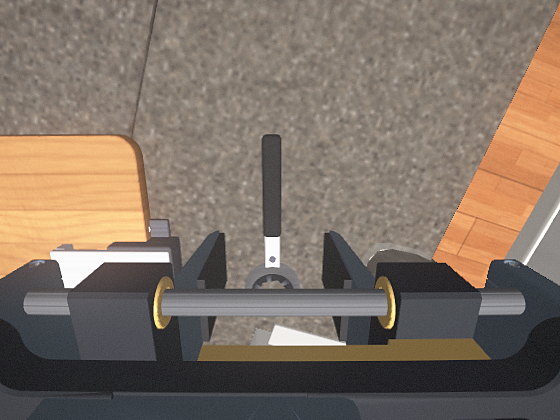

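Wrist view: grip upright at column 272, rows 135–238, agreeing with the measured pose to a pixel. But the head hides behind the gripper on this side. A half turn puts the camera on the head's side, so I can see the ring and nut when fitting.

```bash
python3 -m jog '{"jaw":[60,60,60,60,60,60,60,60,60,60],"slide":[[0,0,0],[0,0,0],[0,0,0],[0,0,0],[0,0,0],[0,0,0],[0,0,0],[0,0,0],[0,0,0],[0,0,0]],"spin":[1,1,1,1,1,1,1,1,1,1]}' >/dev/null
python3 -m jog '{"jaw":[60,60,60,60,60,60,60,60,60,60],"slide":[[0,0,0],[0,0,0],[0,0,0],[0,0,0],[0,0,0],[0,0,0],[0,0,0],[0,0,0],[0,0,0],[0,0,0]],"spin":[1,1,1,1,1,1,1,1,1,1]}' >/dev/null
python3 -m jog '{"jaw":[60,60,60,60,60],"slide":[[0.2,0.06,0],[0.2,0.06,0],[0,0,0],[0,0,0],[0,0,0]],"spin":[1,1,0.5,0,0]}'
python3 - <<'E'
from h import *
s=env.state();m=env.camera_model('wrist');im=env.grab_frame('wrist')
print(s['ee_pos'],s['ee_rot'],s['qpos'])
np.save('m2.npy',m,allow_pickle=True)
cv2.imwrite('pics/w2.png',im[:,:,::-1])
print(proj('wrist',[[618.5,261.5,16],[542,258.5,26],[436,253.5,26],[590.5,116,60],[590.5,116,81]],m))
E
```

```text
time_s: 4.45
ee_pos: [513.4, 260.3, 163.4]
ee_rot: [180.0, 0.0, 2.8]
force: [0.3, -0.3, 0.5]
gripper_width: 59.7
gripper_force: 0.0
[513.41440663 260.25950037 163.40582114] [1.79997078e+02 2.27496198e-02 2.83169566e+00] [2.57329481e+01 2.04317476e+01 9.40594323e+01 6.76921562e-03
 6.55309138e+01 1.12898447e+02]
[[277.37639683  94.87238777]
 [276.56606378 173.08542994]
 [276.20713227 266.03390072]
 [439.52072461 133.65652544]
 [452.85981257 134.91261904]]
```

View pics/w2.png

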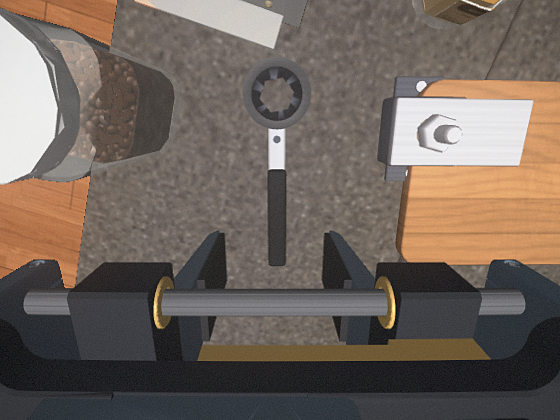

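Wrist view: ring centre (277,95), as predicted (277,95); stud top about (453,134), predicted (453,135). Positions are confirmed, so I grasp the grip near its head end.

```bash
python3 -m jog '{"jaw":[60,60,60,60,60,60,60,60,60],"slide":[[0,0.12,0.6],[0,0,0.6],[0,0,0.6],[0,0,0.6],[0,0,0.6],[0,0,0.6],[0,0,0.6],[0,0,0.6],[0,0,0.45]],"spin":[0,0,0,0,0,0,0,0,0]}'
python3 -m jog '{"jaw":[10,10,10,10,10,10,10,10],"slide":[[0,0,0],[0,0,0],[0,0,0],[0,0,0],[0,0,0],[0,0,0],[0,0,0],[0,0,0]],"spin":[0,0,0,0,0,0,0,0]}' 50
python3 - <<'E'
from h import *
s=env.state();print(s['force'],s['torque'],s['ee_pos'],s['ee_rot'])
E
```

```text
time_s: 5.4
ee_pos: [513.4, 256.5, 5.0]
ee_rot: [180.0, 0.1, 2.8]
force: [0.0, 0.4, 0.1]
gripper_width: 59.9
gripper_force: 0.0
time_s: 6.2
ee_pos: [514.2, 257.0, 6.7]
ee_rot: [-180.0, -0.1, 2.8]
force: [-0.4, 1.3, 5.3]
gripper_width: 19.8
gripper_force: 50.0
[-0.42163786  1.29684206  5.32957735] [ 0.0466028   0.26037691 -0.0002706 ] [514.224266   256.95640944   6.69914582] [-1.79961430e+02 -6.56036561e-02  2.81618079e+00]
```

```bash
python3 -m jog '{"jaw":[10,10,10,10,10,10,10],"slide":[[0,0,-0.3],[0,0,-0.5],[0,0,-0.6],[0,0,-0.6],[0,0,-0.6],[0,0,-0.6],[0,0,0]],"spin":[0,0,0,0,0,0,0]}' 60
python3 -m jog '{"jaw":[10,10,10,10,10,10,10,10],"slide":[[0,0,0],[0,0,0],[0,0,0],[0,0,0],[0,0,0],[0,0,0],[0,0,0],[0,0,0]],"spin":[-0.9,-0.9,-0.9,-0.9,-0.9,-0.9,-0.9,0]}'
python3 - <<'E'
from h import *
s=env.state();m=env.camera_model('wrist');im=env.grab_frame('wrist')
print(s['ee_pos'],s['ee_rot'],s['qpos'],s['force'],s['torque'])
np.save('m3.npy',m,allow_pickle=True)
cv2.imwrite('pics/w3.png',im[:,:,::-1])
p=s['ee_pos'];y=np.radians(s['ee_rot'][2])
c=p+[105*np.cos(y),105*np.sin(y),11-5]
print(proj('wrist',[c],m))
E
```

```text
time_s: 6.9
ee_pos: [514.8, 257.0, 103.9]
ee_rot: [-179.9, -0.2, 2.8]
force: [-0.0, -0.2, -4.5]
gripper_width: 20.1
gripper_force: 60.0
time_s: 7.7
ee_pos: [512.0, 255.2, 100.2]
ee_rot: [-179.9, 0.3, 53.2]
force: [-2.5, -2.0, -4.5]
gripper_width: 19.8
gripper_force: 60.0
[512.03824419 255.21725549 100.16018953] [-179.88785745    0.30852431   53.21228413] [ 2.53678329e+01  2.35927946e+01  9.91633310e+01 -5.32485678e-02
  5.75690673e+01  6.21845345e+01] [-2.4601205  -1.97877961 -4.47091219] [-0.62349423  0.49827155  0.03718681]
[[273.12494657  70.92487871]]
```

View pics/w3.png

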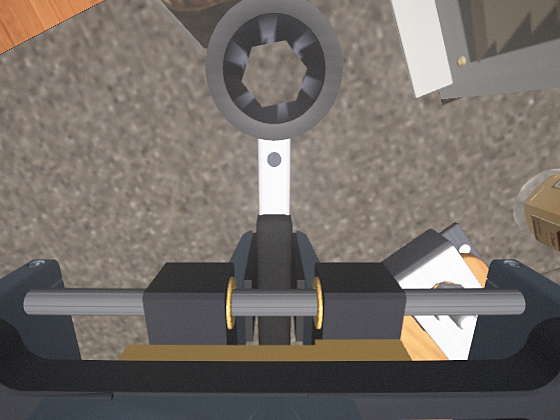

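The ring is seen at (273,72), as predicted, with no droop. The jar at the upper left looks very near the head, so I move away (-y) now and check the jar afterwards.

```bash
python3 -m jog '{"jaw":[10,10,10,10,10,10,10,10,10,10],"slide":[[-0.5,0.43,0],[-0.7,0.6,0],[-0.7,0.6,0],[-0.7,0.6,0],[-0.7,0.6,0],[-0.7,0.6,0],[-0.7,0.6,0],[-0.6,0.5,0],[0,0,0],[0,0,0]],"spin":[0,0,0,0,0,0,0,0,0,0]}'
python3 - <<'E'
from h import *
s=env.state();m=env.camera_model('wrist');im=env.grab_frame('wrist')
print(s['ee_pos'],s['ee_rot'],s['force'],s['torque'])
np.save('m4.npy',m,allow_pickle=True)
cv2.imwrite('pics/w4.png',im[:,:,::-1])
print(proj('wrist',[[590.5,116,81],[590.5,116,61]],m))
t=env.grab_frame('top')[:,:,::-1];cv2.imwrite('pics/top1.png',t)
a=cv2.imread('pics/top0.png')
def g(i,r):return cv2.cvtColor(np.ascontiguousarray(i[r]),cv2.COLOR_BGR2GRAY).astype(np.float32)
r=np.s_[170:230,138:195];print('coffee shift px',cv2.phaseCorrelate(g(a,r),g(t,r),cv2.createHanningWindow((57,60),cv2.CV_32F)))
r=np.s_[300:400,430:540];print('ref',cv2.phaseCorrelate(g(a,r),g(t,r)))
d=cv2.absdiff(a,t).max(2);print('changed px near jar',(d[170:225,140:192]>40).sum())
E
```

```text
time_s: 8.75
ee_pos: [527.4, 47.9, 101.7]
ee_rot: [-180.0, -0.0, 53.0]
force: [0.2, -0.1, -4.1]
gripper_width: 19.4
gripper_force: 60.0
[527.38297361  47.85994787 101.70151711] [-1.79962795e+02 -2.49883201e-02  5.30412249e+01] [ 0.1686505  -0.14549732 -4.06235978] [-0.12529565  0.16997612 -0.09459341]
[[289.04323645 100.48665989]
 [287.59145205 102.2361506 ]]
coffee shift px ((-2.239690712256909, 2.0814464890605855), 1.0189110451274448)
ref ((0.014128651479992982, 0.06009470966247221), 0.9967147506078085)
changed px near jar 347
```

View pics/w4.png

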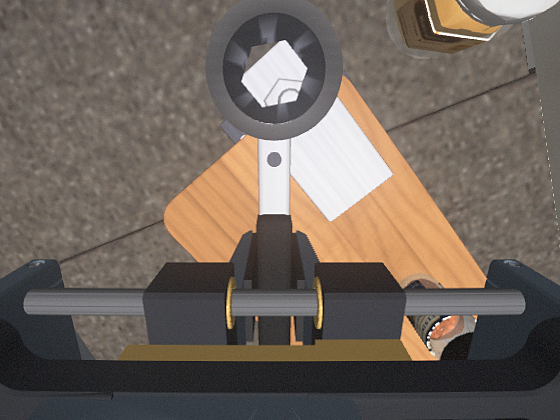

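Wrist view: ring circle centred about (274,72); stud about (288,98) and the nut's edge show through the hole, the nut being slightly toward the robot. The coffee jar seems to have been nudged about 2–3 px, so I'll check that numerically and compute the remaining shift.

```bash
cat >> h.py <<'E'
def ring(im):
    g=cv2.medianBlur(cv2.cvtColor(im,cv2.COLOR_RGB2GRAY),5)
    c=cv2.HoughCircles(g,cv2.HOUGH_GRADIENT,1.2,300,param1=80,param2=25,minRadius=60,maxRadius=76)
    return None if c is None else c[0,0]
def stud(im,near,r=(8,26)):
    x,y=map(int,near);o=(max(x-45,0),max(y-45,0));c=im[o[1]:y+45,o[0]:x+45]
    g=cv2.cvtColor(np.ascontiguousarray(c),cv2.COLOR_RGB2GRAY);g=cv2.resize(g,None,fx=4,fy=4,interpolation=cv2.INTER_CUBIC)
    k=cv2.HoughCircles(cv2.GaussianBlur(g,(5,5),0),cv2.HOUGH_GRADIENT,1,60,param1=80,param2=18,minRadius=r[0]*4,maxRadius=r[1]*4)
    return [] if k is None else [((a/4+o[0]).round(1),(b/4+o[1]).round(1),(q/4).round(1)) for a,b,q in k[0][:4]]
E
python3 - <<'E'
from h import *
im=cv2.imread('pics/w4.png')[:,:,::-1].copy();m=np.load('m4.npy',allow_pickle=True).item()
r=ring(im);print('ring',r,'stud',stud(im,(288,97)))
r3=ring(cv2.imread('pics/w3.png')[:,:,::-1].copy());print('ring w3',r3)
p=np.array([527.38,47.86]);y=np.radians(53.04);X=np.array([np.cos(y),np.sin(y)]);Y=np.array([np.sin(y),-np.cos(y)])
a=plane('wrist',[r[:2]],112.7,m)[0][:2];print('head r,lat',(a-p)@X,(a-p)@Y,a)
for q in stud(im,(288,97)): 
    b=plane('wrist',[q[:2]],81,m)[0][:2];print(q,b,'shift tool',(b-a)@X,(b-a)@Y)
# scale: expected radius of ring
print('expected r px',proj('wrist',[[*(a+34*Y),112.7],[*(a-34*Y),112.7]],m))
# coffee jar lid in both
for n in('top0','top1'):
    g=cv2.cvtColor(cv2.imread(f'pics/{n}.png')[170:225,140:192],cv2.COLOR_BGR2GRAY)
    k=cv2.HoughCircles(cv2.resize(g,None,fx=4,fy=4,interpolation=cv2.INTER_CUBIC),cv2.HOUGH_GRADIENT,1,200,param1=80,param2=20,minRadius=56,maxRadius=100)[0,0]/4
    print(n,k,plane('top',[k[:2]+[140,170]],185))
E
```

```text
ring [273.        72.600006  67.32    ] stud [(np.float32(290.9), np.float32(101.4), np.float32(13.2)), (np.float32(257.6), np.float32(83.6), np.float32(16.7))]
ring w3 [280.2   65.4   75.24]
head r,lat 103.59397412100182 -0.05432698501489842 [589.62322536 130.6699953 ]
(np.float32(290.9), np.float32(101.4), np.float32(13.2)) [591.08425568 114.9099333 ] shift tool -11.714708436788412 10.64329694964667
(np.float32(257.6), np.float32(83.6), np.float32(16.7)) [581.23860241 134.83879108] shift tool -1.7102169221666166 -9.206297761067388
expected r px [[342.39317971  72.68616937]
 [203.61478236  72.8314387 ]]
top0 [21.875 22.875 18.85 ] [[601.83686655 409.658917   185.        ]]
top1 [20.625 25.875 17.825] [[594.7363714  411.97022748 185.        ]]
```

```bash
python3 -m jog '{"jaw":[10,10,10,10,10],"slide":[[-0.2,0.18,0],[-0.19,0.175,0],[0,0,0],[0,0,0],[0,0,0]],"spin":[0,0,0,0,0]}' | head -3
cat > meas.py <<'E'
from h import *
s=env.state();m=env.camera_model('wrist');im=env.grab_frame('wrist')
p=s['ee_pos'];y=np.radians(s['ee_rot'][2]);X=np.array([np.cos(y),np.sin(y)]);Y=np.array([np.sin(y),-np.cos(y)])
print(p,s['ee_rot'],s['force'],s['torque'])
r=ring(im);zt=p[2]+10
a=plane('wrist',[r[:2]],zt,m)[0][:2];print('ring',r,'r,lat',(a-p[:2])@X,(a-p[:2])@Y)
near=proj('wrist',[[591,115,81]],m)[0]
for q in stud(im,near,(11,17)):
    b=plane('wrist',[q[:2]],81,m)[0][:2];print('stud',q,b,'shift tool',(b-a)@X,(b-a)@Y)
cv2.imwrite('pics/last.png',im[:,:,::-1])
E
python3 meas.py
```

```text
time_s: 9.35
ee_pos: [529.0, 32.3, 102.0]
ee_rot: [-180.0, -0.0, 53.2]
[528.96242697  32.28509732 102.04743292] [-1.79990161e+02 -1.12601959e-02  5.32053866e+01] [ 0.25320045  0.4149854  -4.10524927] [-0.12719366  0.18983641  0.01900147]
ring [274.2  77.4  63. ] r,lat 101.50937725004565 0.5442292881447828
stud (np.float32(273.4), np.float32(80.4), np.float32(12.8)) [591.13773062 115.21202028] shift tool 2.1372747447738942 -0.4239528147697925
stud (np.float32(288.1), np.float32(61.4), np.float32(11.2)) [604.17726497 118.33438297] shift tool 12.447631477203561 8.14781181177207
```

Run:
```python
import cv2
a=cv2.imread('pics/last.png')[0:150,195:350]
cv2.imwrite('pics/c5.png',cv2.resize(a,None,fx=4,fy=4,interpolation=cv2.INTER_CUBIC))
```

```text
(no output)
```

View pics/c5.png

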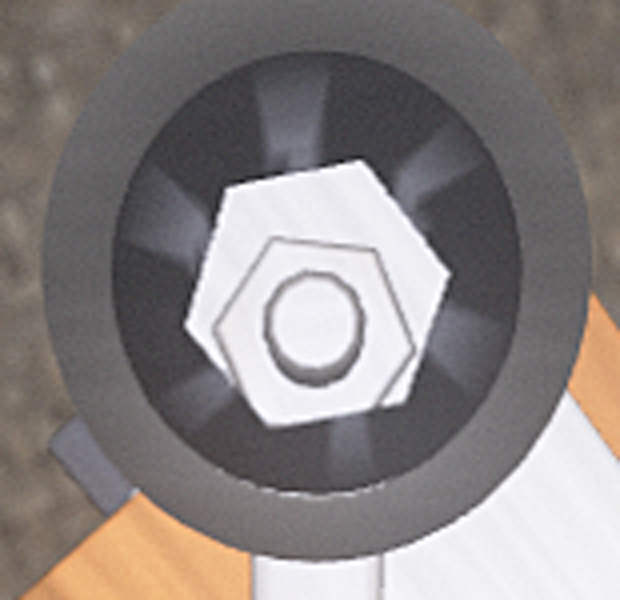

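The crop shows ring centre about (274,71) px and stud (273.5,80) px, on-axis within about 1 mm after parallax. The hole must turn about 18° clockwise to match the nut (edge slopes -12° and +6°). I'll turn about the stud axis, lower to just above the nut, then press gently.

```bash
python3 -m jog '{"jaw":[10,10,10,10,10,10,10,10,10],"slide":[[0.019,-0.362,0],[0.019,-0.362,0],[0.019,-0.362,0],[0,0,0.3],[0,0,0.3],[0,0,0.2],[0,0,0.2],[0,0,0],[0,0,0]],"spin":[0.75,0.75,0.75,0,0,0,0,0,0]}'
python3 meas.py
```

```text
time_s: 10.3
ee_pos: [506.5, 55.3, 71.8]
ee_rot: [-180.0, 0.0, 35.2]
force: [0.1, -0.6, -4.5]
gripper_width: 19.6
gripper_force: 60.0
[506.46343306  55.30389393  71.78704326] [-1.79988177e+02  1.24266774e-02  3.52146391e+01] [ 0.14780071 -0.57533476 -4.46035806] [-0.17508481  0.20075071 -0.02743922]
ring [273.        72.600006  67.08    ] r,lat 103.85697771577439 0.005719858059337766
stud (np.float32(272.9), np.float32(72.9), np.float32(15.2)) [591.26273106 115.21161952] shift tool -0.030899888553837535 -0.05142886511585871
```

Aligned to 0.1 mm. Lowering in small steps.

```bash
python3 -m jog '{"jaw":[10,10,10,10],"slide":[[0,0,0.1],[0,0,0.1],[0,0,0],[0,0,0]],"spin":[0,0,0,0]}'
python3 -m jog '{"jaw":[10,10,10,10],"slide":[[0,0,0.1],[0,0,0],[0,0,0],[0,0,0]],"spin":[0,0,0,0]}'
python3 -m jog '{"jaw":[10,10,10,10],"slide":[[0,0,0.1],[0,0,0],[0,0,0],[0,0,0]],"spin":[0,0,0,0]}'
```

```text
time_s: 10.75
ee_pos: [506.3, 55.5, 66.0]
ee_rot: [-180.0, -0.0, 35.2]
force: [-0.2, -0.9, -4.7]
gripper_width: 19.6
gripper_force: 60.0
time_s: 11.15
ee_pos: [505.7, 55.3, 62.8]
ee_rot: [-180.0, 0.1, 35.2]
force: [-1.5, -1.5, -2.7]
gripper_width: 19.7
gripper_force: 60.0
time_s: 11.55
ee_pos: [505.8, 55.3, 59.7]
ee_rot: [-180.0, 0.1, 35.2]
force: [-3.8, -2.3, -4.5]
gripper_width: 19.1
gripper_force: 60.0
```

```bash
python3 -m jog '{"jaw":[10,10,10,10],"slide":[[-0.03,0,0.1],[0,0,0],[0,0,0],[0,0,0]],"spin":[0,0,0,0]}'
python3 -m jog '{"jaw":[10,10,10,10],"slide":[[0,0,0.1],[0,0,0],[0,0,0],[0,0,0]],"spin":[0,0,0,0]}'
python3 -m jog '{"jaw":[10,10,10,10],"slide":[[0,0,0.08],[0,0,0],[0,0,0],[0,0,0]],"spin":[0,0,0,0]}'
python3 meas.py
```

```text
time_s: 11.95
ee_pos: [505.7, 55.1, 57.1]
ee_rot: [-180.0, -0.0, 35.2]
force: [-1.7, -0.7, -4.2]
gripper_width: 19.5
gripper_force: 60.0
time_s: 12.35
ee_pos: [505.7, 55.1, 54.0]
ee_rot: [-180.0, -0.0, 35.2]
force: [-0.9, 0.4, -4.6]
gripper_width: 19.3
gripper_force: 60.0
time_s: 12.75
ee_pos: [505.7, 55.0, 51.6]
ee_rot: [-180.0, -0.0, 35.2]
force: [-1.5, 0.6, -5.0]
gripper_width: 19.8
gripper_force: 60.0
[505.67687351  55.0188603   51.63856289] [-1.79999656e+02 -1.45344787e-02  3.52178197e+01] [-1.48488215  0.6240242  -5.03222839] [-0.00461098  0.5753993   0.22256797]
ring [273.        72.600006  67.32    ] r,lat 103.83981257920905 0.01615045311909611
stud (np.float32(273.4), np.float32(62.9), np.float32(16.6)) [591.65229272 115.42242747] shift tool 1.233063285422965 0.21707188751936604
```

```bash
python3 -m jog '{"jaw":[10,10,10,10],"slide":[[0,0,0.03],[0,0,0],[0,0,0],[0,0,0]],"spin":[0,0,0,0]}'
python3 -m jog '{"jaw":[10,10,10,10],"slide":[[0,0,0.03],[0,0,0],[0,0,0],[0,0,0]],"spin":[0,0,0,0]}'
```

```text
time_s: 13.2
ee_pos: [505.7, 55.0, 50.8]
ee_rot: [180.0, -0.0, 35.2]
force: [-1.6, 0.9, -4.7]
gripper_width: 19.3
gripper_force: 60.0
time_s: 13.6
ee_pos: [505.8, 55.0, 50.1]
ee_rot: [180.0, -0.0, 35.2]
force: [-3.3, -1.1, 0.1]
gripper_width: 19.5
gripper_force: 60.0
```

Seated: the head rests on the strap at TCP z about 50.4, as expected. Now driving clockwise with torque monitoring.

```bash
cat > tq.py <<'E'
from h import *
s=env.state();p=s['ee_pos'][:2]-[591.2,115.2];F=s['force']
y=np.radians(s['ee_rot'][2]);X=np.array([np.cos(y),np.sin(y)])
print('t',round(s['time_s'],2),'yaw',s['ee_rot'][2].round(2),'Mz nut',round((p[0]*F[1]-p[1]*F[0])/1000+s['torque'][2],3),'of it Tz',s['torque'][2].round(3),'F',F.round(1),'z',s['ee_pos'][2].round(1),'r',round(-p@X,1),'q6',s['qpos'][5].round(1))
E
python3 tq.py
python3 -m jog '{"jaw":[10,10,10,10,10],"slide":[[0.0132,-0.303,0],[0.0132,-0.303,0],[0.0132,-0.303,0],[0,0,0],[0,0,0]],"spin":[0.625,0.625,0.625,0,0]}' | head -1; python3 tq.py
python3 -m jog '{"jaw":[10,10,10],"slide":[[0.0132,-0.303,0],[0.0132,-0.303,0],[0.0132,-0.303,0]],"spin":[0.625,0.625,0.625]}'|head -1; python3 tq.py
```

```text
t 13.6 yaw 35.22 Mz nut 0.103 of it Tz 0.21 F [-3.3 -1.1  0.1] z 50.1 r 104.5 q6 59.7
time_s: 14.1
t 14.1 yaw 20.41 Mz nut 0.418 of it Tz 0.482 F [-4.7 -1.1  1.7] z 50.0 r 105.3 q6 77.4
time_s: 14.4
t 14.4 yaw 5.22 Mz nut 0.803 of it Tz 0.781 F [-5.9 -0.8  1.9] z 50.0 r 105.5 q6 95.7
```

```bash
python3 -m jog '{"jaw":[10,10],"slide":[[-0.03,0,-0.01],[0,0,0]],"spin":[0,0]}' | head -1; python3 tq.py
python3 -m jog '{"jaw":[10,10,10,10,10],"slide":[[0.0132,-0.303,0],[0.0132,-0.303,0],[0.0132,-0.303,0],[0,0,0],[0,0,0]],"spin":[0.625,0.625,0.625,0,0]}' | head -1; python3 tq.py; python3 meas.py | tail -3
```

```text
time_s: 14.6
t 14.6 yaw 5.4 Mz nut 0.521 of it Tz 0.594 F [-2.9  0.4 -0.8] z 50.1 r 105.5 q6 95.5
time_s: 15.1
t 15.1 yaw -9.62 Mz nut 0.463 of it Tz 0.666 F [-3.   2.5 -0.8] z 50.1 r 105.6 q6 113.5
ring [271.80002  71.4      68.64   ] r,lat 104.74195996630046 -0.6343922878457537
stud (np.float32(273.6), np.float32(62.6), np.float32(15.2)) [590.78723372 114.81522968] shift tool 0.5487719825574782 0.908339126522651
stud (np.float32(270.4), np.float32(90.1), np.float32(14.6)) [580.1961411  118.03637339] shift tool -10.431773529481571 -0.4968761576359983
```

```bash
python3 -m jog '{"jaw":[10,10,10,10,10],"slide":[[0.0132,-0.323,0],[0.0132,-0.303,0],[0,0,0],[0,0,0],[0,0,0]],"spin":[0.625,0.625,0,0,0]}' | head -1; python3 tq.py
python3 -m jog '{"jaw":[10,10,10,10],"slide":[[0.0132,-0.303,0],[0,0,0],[0,0,0],[0,0,0]],"spin":[0.625,0,0,0]}' | head -1; python3 tq.py
```

```text
time_s: 15.65
t 15.65 yaw -19.73 Mz nut 0.489 of it Tz 0.591 F [-4.6  2.7 -0.1] z 50.1 r 105.7 q6 125.4
time_s: 16.05
t 16.05 yaw -24.75 Mz nut 0.593 of it Tz 0.583 F [-4.7  2.   0.8] z 50.1 r 105.7 q6 131.3
```

```bash
python3 -m jog '{"jaw":[10,10,10,10,10,10],"slide":[[0.006,0.427,-0.01],[0.026,0.427,0],[0.026,0.427,0],[0.026,0.427,0],[0.026,0.427,0],[0,0,0]],"spin":[-0.875,-0.875,-0.875,-0.875,-0.875,0]}' | head -1; python3 tq.py
python3 -m jog '{"jaw":[10,10,10,10,10,10,10,10],"slide":[[0.026,0.427,0],[0.026,0.427,0],[0.026,0.427,0],[0.026,0.427,0],[0.026,0.427,0],[0.026,0.427,0],[0,0,0],[0,0,0]],"spin":[-0.875,-0.875,-0.875,-0.875,-0.875,-0.875,0,0]}' | head -1; python3 tq.py; python3 meas.py | tail -2
```

```text
time_s: 16.65
t 16.65 yaw 10.09 Mz nut -0.017 of it Tz 0.384 F [-2.1  3.5 -2.6] z 50.5 r 105.6 q6 89.7
time_s: 17.45
t 17.45 yaw 51.95 Mz nut -0.082 of it Tz 0.086 F [-0.8  1.6 -3.1] z 50.4 r 105.1 q6 40.3
ring [274.2  73.8  66. ] r,lat 103.17132025371424 0.5382187941522049
stud (np.float32(271.9), np.float32(62.4), np.float32(16.0)) [590.36687748 115.6706186 ] shift tool 1.7706834806671696 -1.0253567731864903
```

```bash
python3 -m jog '{"jaw":[10,10,10,10],"slide":[[0.0133,-0.305,0.01],[0.0133,-0.305,0],[0,0,0],[0,0,0]],"spin":[0.625,0.625,0,0]}' | head -1; python3 tq.py
python3 -m jog '{"jaw":[10,10,10],"slide":[[0.0133,-0.305,0],[0,0,0],[0,0,0]],"spin":[0.625,0,0]}' | head -1; python3 tq.py
python3 -m jog '{"jaw":[10,10,10],"slide":[[0.0133,-0.305,0],[0,0,0],[0,0,0]],"spin":[0.625,0,0]}' | head -1; python3 tq.py
```

```text
time_s: 17.9
t 17.9 yaw 42.29 Mz nut 0.029 of it Tz 0.045 F [ 0.1  0.3 -2.3] z 50.4 r 105.3 q6 51.5
time_s: 18.2
t 18.2 yaw 37.34 Mz nut 0.055 of it Tz 0.052 F [ 0.4  0.3 -2.7] z 50.3 r 105.4 q6 57.2
time_s: 18.5
t 18.5 yaw 32.37 Mz nut -0.001 of it Tz 0.097 F [-0.   1.1 -2. ] z 50.3 r 105.3 q6 63.1
```

```bash
python3 -m jog '{"jaw":[10,10,10],"slide":[[0.0133,-0.305,0],[0,0,0],[0,0,0]],"spin":[0.625,0,0]}' | head -1; python3 tq.py
```

```text
time_s: 18.8
t 18.8 yaw 27.39 Mz nut 0.173 of it Tz 0.236 F [ 1.3  1.3 -2.5] z 50.3 r 105.4 q6 69.0
```

```bash
python3 -m jog '{"jaw":[10,10,10],"slide":[[0.0133,-0.305,0],[0,0,0],[0,0,0]],"spin":[0.625,0,0]}' | head -1; python3 tq.py
python3 -m jog '{"jaw":[10,10,10],"slide":[[0.0083,-0.19,0],[0,0,0],[0,0,0]],"spin":[0.39,0,0]}' | head -1; python3 tq.py
```

```text
time_s: 19.1
t 19.1 yaw 22.41 Mz nut 0.355 of it Tz 0.413 F [ 0.8  0.9 -1.9] z 50.3 r 105.5 q6 75.0
time_s: 19.4
t 19.4 yaw 19.24 Mz nut 0.535 of it Tz 0.407 F [ 1.1 -0.9 -1.6] z 50.2 r 105.5 q6 78.8
```

```bash
python3 -m jog '{"jaw":[10,10,10],"slide":[[0.0083,-0.19,0],[0,0,0],[0,0,0]],"spin":[0.39,0,0]}' | head -1; python3 tq.py
```

```text
time_s: 19.7
t 19.7 yaw 16.08 Mz nut 0.485 of it Tz 0.374 F [ 1.8 -0.6 -1.9] z 50.2 r 105.6 q6 82.6
```

```bash
python3 -m jog '{"jaw":[10,10,10],"slide":[[0.0083,-0.19,0],[0,0,0],[0,0,0]],"spin":[0.39,0,0]}' | head -1; python3 tq.py
python3 -m jog '{"jaw":[10,10,10],"slide":[[0.0083,-0.19,0],[0,0,0],[0,0,0]],"spin":[0.39,0,0]}' | head -1; python3 tq.py
```

```text
time_s: 20.0
t 20.0 yaw 12.96 Mz nut 0.628 of it Tz 0.4 F [ 1.7 -1.8 -1.4] z 50.2 r 105.6 q6 86.4
time_s: 20.3
t 20.3 yaw 9.84 Mz nut 0.503 of it Tz 0.405 F [ 1.9 -0.6 -1.4] z 50.2 r 105.6 q6 90.2
```

```bash
python3 -m jog '{"jaw":[10,10,10],"slide":[[0.0083,-0.19,0],[0,0,0],[0,0,0]],"spin":[0.39,0,0]}' | head -1; python3 tq.py
python3 -m jog '{"jaw":[10,10,10],"slide":[[0.0083,-0.19,0],[0,0,0],[0,0,0]],"spin":[0.39,0,0]}' | head -1; python3 tq.py
```

```text
time_s: 20.6
t 20.6 yaw 6.71 Mz nut 0.463 of it Tz 0.307 F [ 2.2 -1.2 -1.1] z 50.1 r 105.7 q6 93.9
time_s: 20.9
t 20.9 yaw 3.6 Mz nut 0.487 of it Tz 0.368 F [ 0.2 -1.1 -2. ] z 50.1 r 105.7 q6 97.7
```

```bash
python3 -m jog '{"jaw":[10,10,10],"slide":[[0.0083,-0.19,0],[0,0,0],[0,0,0]],"spin":[0.39,0,0]}' | head -1; python3 tq.py
python3 -m jog '{"jaw":[10,10,10],"slide":[[0.0083,-0.19,0],[0,0,0],[0,0,0]],"spin":[0.39,0,0]}' | head -1; python3 tq.py
```

```text
time_s: 21.2
t 21.2 yaw 0.47 Mz nut 0.469 of it Tz 0.395 F [ 0.3 -0.7 -1.6] z 50.1 r 105.7 q6 101.5
time_s: 21.5
t 21.5 yaw -2.65 Mz nut 0.497 of it Tz 0.452 F [-0.  -0.4 -0.7] z 50.1 r 105.7 q6 105.2
```

```bash
python3 -m jog '{"jaw":[10,10,10],"slide":[[0.0083,-0.19,0],[0,0,0],[0,0,0]],"spin":[0.39,0,0]}' | head -1; python3 tq.py
python3 -m jog '{"jaw":[10,10,10],"slide":[[0.0083,-0.19,0],[0,0,0],[0,0,0]],"spin":[0.39,0,0]}' | head -1; python3 tq.py
```

```text
time_s: 21.8
t 21.8 yaw -5.77 Mz nut 0.529 of it Tz 0.47 F [-1.8 -0.4 -0.4] z 50.1 r 105.7 q6 109.0
time_s: 22.1
t 22.1 yaw -8.89 Mz nut 0.507 of it Tz 0.464 F [-2.3 -0.  -0.3] z 50.1 r 105.7 q6 112.7
```

```bash
python3 -m jog '{"jaw":[10,10,10],"slide":[[0.0083,-0.19,0],[0,0,0],[0,0,0]],"spin":[0.39,0,0]}' | head -1; python3 tq.py
python3 -m jog '{"jaw":[10,10,10],"slide":[[0.0083,-0.19,0],[0,0,0],[0,0,0]],"spin":[0.39,0,0]}' | head -1; python3 tq.py
```

```text
time_s: 22.4
t 22.4 yaw -12.01 Mz nut 0.412 of it Tz 0.495 F [-4.1  1.7 -0.2] z 50.1 r 105.7 q6 116.4
time_s: 22.7
t 22.7 yaw -15.14 Mz nut 0.562 of it Tz 0.528 F [-4.3  0.8  1.5] z 50.0 r 105.7 q6 120.1
```

```bash
python3 -m jog '{"jaw":[10,10,10],"slide":[[-0.0083,-0.19,0],[0,0,0],[0,0,0]],"spin":[0.39,0,0]}' | head -1; python3 tq.py
python3 -m jog '{"jaw":[10,10,10],"slide":[[0.0083,-0.19,0],[0,0,0],[0,0,0]],"spin":[0.39,0,0]}' | head -1; python3 tq.py
```

```text
time_s: 23.0
t 23.0 yaw -18.26 Mz nut 0.403 of it Tz 0.425 F [-2.7  1.1  0.5] z 50.0 r 105.7 q6 123.8
time_s: 23.3
t 23.3 yaw -21.39 Mz nut 0.642 of it Tz 0.529 F [-5.   0.8 -0.2] z 50.1 r 105.7 q6 127.4
```

```bash
python3 -m jog '{"jaw":[10,10,10],"slide":[[0.0083,-0.19,0],[0,0,0],[0,0,0]],"spin":[0.39,0,0]}' | head -1; python3 tq.py
python3 -m jog '{"jaw":[10,10,10],"slide":[[0.0083,-0.19,0],[0,0,0],[0,0,0]],"spin":[0.39,0,0]}' | head -1; python3 tq.py
```

```text
time_s: 23.6
t 23.6 yaw -24.53 Mz nut 0.538 of it Tz 0.503 F [-5.3  2.   0.4] z 50.1 r 105.7 q6 131.0
time_s: 23.9
t 23.9 yaw -27.65 Mz nut 0.529 of it Tz 0.438 F [-6.5  2.4  0.6] z 50.0 r 105.7 q6 134.6
```

```bash
python3 -m jog '{"jaw":[10,10,10,10,10,10,10,10,10,10],"slide":[[-0.006,0.427,-0.01],[0.026,0.427,0],[0.026,0.427,0],[0.026,0.427,0],[0.026,0.427,0],[0.026,0.427,0],[0.026,0.427,0],[0.026,0.427,0],[0,0,0],[0,0,0]],"spin":[-0.875,-0.875,-0.875,-0.875,-0.875,-0.875,-0.875,-0.875,0,0]}' | head -1; python3 tq.py; python3 meas.py | tail -2
python3 -m jog '{"jaw":[10,10,10,10],"slide":[[0.0133,-0.305,0.01],[0.0133,-0.305,0],[0,0,0],[0,0,0]],"spin":[0.625,0.625,0,0]}' | head -1; python3 tq.py
python3 -m jog '{"jaw":[10,10,10],"slide":[[0.0083,-0.19,0],[0,0,0],[0,0,0]],"spin":[0.39,0,0]}' | head -1; python3 tq.py
```

```text
time_s: 24.9
t 24.9 yaw 28.1 Mz nut -0.022 of it Tz 0.06 F [-0.6  0.6 -2.4] z 50.4 r 105.3 q6 68.1
ring [274.2  73.8  66. ] r,lat 103.32065291124593 0.6088909119613352
stud (np.float32(274.6), np.float32(62.4), np.float32(15.5)) [591.19505367 114.71598414] shift tool 1.7526668853346565 0.1378597109914693
time_s: 25.35
t 25.35 yaw 18.4 Mz nut -0.043 of it Tz 0.012 F [-0.   0.5 -2.2] z 50.3 r 105.4 q6 79.9
time_s: 25.65
t 25.65 yaw 15.27 Mz nut 0.026 of it Tz 0.004 F [-0.2 -0.3 -1.5] z 50.3 r 105.5 q6 83.6
```

```bash
python3 -m jog '{"jaw":[10,10,10],"slide":[[0.0083,-0.19,0],[0,0,0],[0,0,0]],"spin":[0.39,0,0]}' | head -1; python3 tq.py
python3 -m jog '{"jaw":[10,10,10],"slide":[[0.0083,-0.19,0],[0,0,0],[0,0,0]],"spin":[0.39,0,0]}' | head -1; python3 tq.py
```

```text
time_s: 25.95
t 25.95 yaw 12.17 Mz nut 0.198 of it Tz 0.084 F [ 0.1 -1.1 -1.7] z 50.2 r 105.5 q6 87.4
time_s: 26.25
t 26.25 yaw 9.06 Mz nut 0.214 of it Tz 0.153 F [-1.  -0.7 -0.7] z 50.2 r 105.6 q6 91.1
```

```bash
python3 -m jog '{"jaw":[10,10,10],"slide":[[0.0083,-0.19,0],[0,0,0],[0,0,0]],"spin":[0.39,0,0]}' | head -1; python3 tq.py
```

```text
time_s: 26.55
t 26.55 yaw 5.95 Mz nut 0.437 of it Tz 0.291 F [-1.6 -1.6 -0.4] z 50.2 r 105.6 q6 94.9
```

```bash
python3 -m jog '{"jaw":[10,10,10],"slide":[[0.0083,-0.19,0],[0,0,0],[0,0,0]],"spin":[0.39,0,0]}' | head -1; python3 tq.py
```

```text
time_s: 26.85
t 26.85 yaw 2.82 Mz nut 0.45 of it Tz 0.296 F [-1.8 -1.6  0.2] z 50.1 r 105.6 q6 98.7
```

```bash
python3 -m jog '{"jaw":[10,10,10],"slide":[[0.0083,-0.19,0],[0,0,0],[0,0,0]],"spin":[0.39,0,0]}' | head -1; python3 tq.py
```

```text
time_s: 27.15
t 27.15 yaw -0.32 Mz nut 0.431 of it Tz 0.23 F [-1.5 -1.9 -0.2] z 50.1 r 105.7 q6 102.5
```

```bash
python3 -m jog '{"jaw":[10,10,10],"slide":[[0.0083,-0.19,0],[0,0,0],[0,0,0]],"spin":[0.39,0,0]}' | head -1; python3 tq.py
```

```text
time_s: 27.45
t 27.45 yaw -3.44 Mz nut 0.487 of it Tz 0.334 F [-2.3 -1.3  1. ] z 50.1 r 105.6 q6 106.2
```

```bash
python3 -m jog '{"jaw":[10,10,10],"slide":[[0.0083,-0.19,0],[0,0,0],[0,0,0]],"spin":[0.39,0,0]}' | head -1; python3 tq.py
python3 -m jog '{"jaw":[10,10,10],"slide":[[0.0083,-0.19,0],[0,0,0],[0,0,0]],"spin":[0.39,0,0]}' | head -1; python3 tq.py
```

```text
time_s: 27.75
t 27.75 yaw -6.55 Mz nut 0.608 of it Tz 0.375 F [-3.  -1.9 -0.1] z 50.1 r 105.7 q6 109.9
time_s: 28.05
t 28.05 yaw -9.66 Mz nut 0.789 of it Tz 0.426 F [-4.6 -2.7  0.9] z 50.0 r 105.7 q6 113.6
```

```bash
python3 -m jog '{"jaw":[10,10,10],"slide":[[0.0083,-0.19,0],[0,0,0],[0,0,0]],"spin":[0.39,0,0]}' | head -1; python3 tq.py
```

```text
time_s: 28.35
t 28.35 yaw -12.74 Mz nut 0.978 of it Tz 0.602 F [-4.7 -2.6  1.7] z 50.0 r 105.7 q6 117.3
```

```bash
python3 -m jog '{"jaw":[10,10,10],"slide":[[0.0083,-0.19,0],[0,0,0],[0,0,0]],"spin":[0.39,0,0]}' | head -1; python3 tq.py
```

```text
time_s: 28.65
t 28.65 yaw -15.82 Mz nut 1.139 of it Tz 0.7 F [-5.7 -2.7  2.1] z 50.0 r 105.7 q6 121.0
```

Resistance is clearly rising (0.49 → 1.14 N m). A step or two more reaches the middle of the target band.

```bash
python3 -m jog '{"jaw":[10,10,10],"slide":[[0.0083,-0.19,0],[0,0,0],[0,0,0]],"spin":[0.39,0,0]}' | head -1; python3 tq.py
```

```text
time_s: 28.95
t 28.95 yaw -18.91 Mz nut 1.314 of it Tz 0.817 F [-5.9 -3.   2.3] z 50.0 r 105.8 q6 124.6
```

```bash
python3 -m jog '{"jaw":[10,10,10],"slide":[[0.0042,-0.095,0],[0,0,0],[0,0,0]],"spin":[0.195,0,0]}' | head -1; python3 tq.py
```

```text
time_s: 29.25
t 29.25 yaw -20.49 Mz nut 0.963 of it Tz 0.682 F [-6.  -0.6  2.6] z 50.0 r 105.7 q6 126.4
```

```bash
for i in 1 2 3; do python3 -m jog '{"jaw":[10],"slide":[[0,0,0]],"spin":[0]}' | head -1; python3 tq.py; done; python3 meas.py | tail -2
```

```text
time_s: 29.35
t 29.35 yaw -20.5 Mz nut 1.152 of it Tz 0.689 F [-5.9 -2.5  2.1] z 50.1 r 105.7 q6 126.4
time_s: 29.45
t 29.45 yaw -20.49 Mz nut 1.018 of it Tz 0.701 F [-5.4 -1.2  1.7] z 50.1 r 105.7 q6 126.4
time_s: 29.55
t 29.55 yaw -20.5 Mz nut 1.079 of it Tz 0.754 F [-4.8 -1.5  2.4] z 50.0 r 105.7 q6 126.4
ring [267.    65.4   75.24] r,lat 107.52320888986063 -3.0457654532188463
stud (np.float32(272.9), np.float32(60.9), np.float32(16.8)) [591.456559   115.02302559] shift tool -1.4937313620971966 2.9181183080089133
```

```bash
python3 -m jog '{"jaw":[10,10],"slide":[[0.002,-0.1,0],[0,0,0]],"spin":[0.1,0]}' | head -1; python3 tq.py;  python3 -m jog '{"jaw":[10],"slide":[[0,0,0]],"spin":[0]}' | head -1; python3 tq.py
```

```text
time_s: 29.8
t 29.8 yaw -21.34 Mz nut 1.306 of it Tz 0.394 F [-6.3 -6.8  3.2] z 50.0 r 105.8 q6 127.5
time_s: 29.9
t 29.9 yaw -21.33 Mz nut 1.047 of it Tz 0.358 F [-6.1 -4.6  3.4] z 50.0 r 105.8 q6 127.5
```

```bash
python3 -m jog '{"jaw":[10,10],"slide":[[0.002,-0.09,0],[0,0,0]],"spin":[0.1,0]}' | head -1; for i in 1 2 3; do python3 tq.py;  python3 -m jog '{"jaw":[10],"slide":[[0,0,0]],"spin":[0]}' | head -1; done; python3 tq.py
```

```text
time_s: 30.1
t 30.1 yaw -22.17 Mz nut 1.229 of it Tz 0.138 F [-6.3 -8.5  4.4] z 50.0 r 105.8 q6 128.6
time_s: 30.2
t 30.2 yaw -22.17 Mz nut 1.011 of it Tz 0.061 F [-6.1 -7.2  4.6] z 50.0 r 105.8 q6 128.6
time_s: 30.3
t 30.3 yaw -22.17 Mz nut 1.138 of it Tz 0.083 F [-7.1 -7.9  4.6] z 50.0 r 105.8 q6 128.6
time_s: 30.4
t 30.4 yaw -22.17 Mz nut 1.193 of it Tz 0.13 F [-6.3 -8.3  4.7] z 50.0 r 105.9 q6 128.6
```

```bash
python3 -m jog '{"jaw":[10,10],"slide":[[0.004,-0.13,0]  ,[0,0,0]],"spin":[0.2,0]}' | head -1; for i in 1 2 3; do python3 tq.py;  python3 -m jog '{"jaw":[10],"slide":[[0,0,0]],"spin":[0]}' | head -1; done; python3 tq.py
```

```text
time_s: 30.6
t 30.6 yaw -23.81 Mz nut 1.283 of it Tz -0.159 F [ -7.3 -11.7   6.5] z 49.9 r 105.9 q6 130.6
time_s: 30.7
t 30.7 yaw -23.79 Mz nut 1.176 of it Tz -0.061 F [-7.3 -9.5  4.3] z 49.9 r 105.9 q6 130.6
time_s: 30.8
t 30.8 yaw -23.79 Mz nut 1.239 of it Tz -0.064 F [ -7.2 -10.2   4.9] z 49.9 r 105.9 q6 130.6
time_s: 30.9
t 30.9 yaw -23.79 Mz nut 1.177 of it Tz -0.076 F [-6.7 -9.9  4.9] z 49.9 r 105.9 q6 130.5
```

```bash
python3 -m jog '{"jaw":[10,10],"slide":[[0.006,-0.14,0]  ,[0,0,0]],"spin":[0.3,0]}' | head -1; for i in 1 2 3; do python3 tq.py;  python3 -m jog '{"jaw":[10],"slide":[[0,0,0]],"spin":[0]}' | head -1; done; python3 tq.py
```

```text
time_s: 31.1
t 31.1 yaw -26.21 Mz nut 1.321 of it Tz 0.024 F [ -7.2 -10.1   6.1] z 49.8 r 105.9 q6 133.3
time_s: 31.2
t 31.2 yaw -26.17 Mz nut 1.245 of it Tz 0.016 F [-6.7 -9.6  5. ] z 49.9 r 105.9 q6 133.3
time_s: 31.3
t 31.3 yaw -26.17 Mz nut 1.317 of it Tz 0.059 F [-7.7 -9.5  4.2] z 49.9 r 105.9 q6 133.3
time_s: 31.4
t 31.4 yaw -26.18 Mz nut 1.21 of it Tz 0.011 F [-7.7 -8.8  4.5] z 49.9 r 105.9 q6 133.3
```

Held torque averages about 1.27 N m, inside the band. I release backwards, then lift straight up.

```bash
python3 -m jog '{"jaw":[10,10,10,10,10,10],"slide":[[0.026,0.45,-0.005],[0.026,0.427,-0.005],[0.026,0.427,0],[0.02,0.36,0],[0,0,0],[0,0,0]],"spin":[-0.875,-0.875,-0.875,-0.75,0,0]}' | head -1; python3 tq.py
python3 -m jog '{"jaw":[10,10,10,10],"slide":[[0,0,-0.1],[0,0,-0.1],[0,0,0],[0,0,0]],"spin":[0,0,0,0]}'|head -4 ; python3 tq.py
```

```text
time_s: 32.0
t 32.0 yaw 0.64 Mz nut 0.342 of it Tz -0.369 F [-5.5 -6.7  2.2] z 50.1 r 105.5 q6 101.4
time_s: 32.4
ee_pos: [486.0, 115.2, 54.8]
ee_rot: [179.9, 0.3, 0.7]
force: [-1.0, -6.4, -7.5]
t 32.4 yaw 0.67 Mz nut 0.318 of it Tz -0.359 F [-1.  -6.4 -7.5] z 54.8 r 105.2 q6 101.4
```

```bash
python3 -m jog '{"jaw":[10,10,10],"slide":[[0,0.07,0],[0,0.03,0],[0,0,0]],"spin":[0.2,0.1,0]}'|head -1 ; python3 tq.py
python3 -m jog '{"jaw":[10,10,10,10],"slide":[[0,0.02,-0.1],[0,0,-0.1],[0,0,0],[0,0,0]],"spin":[0,0,0,0]}'|head -4 ; python3 tq.py
```

```text
time_s: 32.7
t 32.7 yaw -1.58 Mz nut 0.308 of it Tz 1.565 F [-4.  12.  -7.8] z 55.5 r 104.9 q6 103.3
time_s: 33.1
ee_pos: [487.0, 115.6, 61.4]
ee_rot: [-179.8, 0.1, -1.6]
force: [-1.4, 8.7, -10.5]
t 33.1 yaw -1.58 Mz nut 0.331 of it Tz 1.234 F [ -1.4   8.7 -10.5] z 61.4 r 104.2 q6 103.2
```

```bash
python3 -m jog '{"jaw":[10,10,10],"slide":[[0,-0.05,0],[0,0,0],[0,0,0]],"spin":[-0.2,0,0]}'|head -1 ; python3 tq.py
python3 -m jog '{"jaw":[10,10,10,10],"slide":[[0,0,-0.1],[0,0,-0.1],[0,0,-0.1],[0,0,0]],"spin":[0,0,0,0]}'|head -4 ; python3 tq.py
```

```text
time_s: 33.4
t 33.4 yaw -0.12 Mz nut 0.334 of it Tz 0.584 F [ -0.6   2.4 -10.4] z 61.7 r 104.2 q6 102.0
time_s: 33.8
ee_pos: [488.9, 115.2, 72.7]
ee_rot: [-179.9, -0.2, -0.1]
force: [0.4, 3.4, -5.3]
t 33.8 yaw -0.12 Mz nut 0.232 of it Tz 0.583 F [ 0.4  3.4 -5.3] z 72.7 r 102.3 q6 102.0
```

```bash
python3 -m jog '{"jaw":[10,10,10,10,10],"slide":[[0,0,-0.3],[0,0,-0.4],[0,0,-0.4],[0,0,0],[0,0,0]],"spin":[0,0,0,0,0]}'|head -4 ; python3 tq.py
python3 - <<'E'
from h import *
im=env.grab_frame('wrist');cv2.imwrite('pics/w6.png',im[:,:,::-1])
E
```

```text
time_s: 34.3
ee_pos: [487.7, 114.6, 105.1]
ee_rot: [-180.0, -0.1, -0.1]
force: [-0.2, 0.2, -5.3]
t 34.3 yaw -0.13 Mz nut -0.027 of it Tz -0.005 F [-0.2  0.2 -5.3] z 105.1 r 103.5 q6 102.0
```

View pics/w6.png

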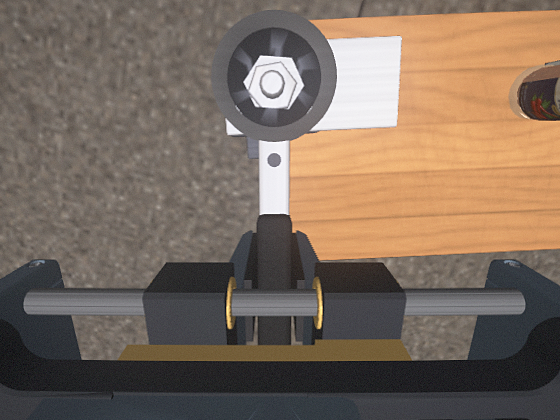

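The wrench is clear of the nut: ring about (274,76), nut visible inside it. The ring looks smaller, so the head droops a few degrees. I raise a bit more, move left to bare worktop and set it down.

```bash
python3 -m jog '{"jaw":[10,10,10,10,10,10,10,10,10,10],"slide":[[0,0,-0.5],[0,-0.3,-0.2],[0.05,-0.5,0],[0.05,-0.6,0],[0.05,-0.6,0],[0.05,-0.6,0],[0,-0.6,0],[0,-0.5,0],[0,0,0],[0,0,0]],"spin":[0,0,0,0,0,0,0,0,0,0]}'|head -4
python3 -m jog '{"jaw":[10,10,10,10,10,10,10,10],"slide":[[0,0,0.5],[0,0,0.6],[0,0,0.6],[0,0,0.6],[0,0,0.4],[0,0,0.2],[0,0,0],[0,0,0]],"spin":[0,0,0,0,0,0,0,0]}'|head -4; python3 tq.py
python3 - <<'E'
from h import *
im=env.grab_frame('wrist');print(ring(im))
E
```

```text
time_s: 35.35
ee_pos: [493.4, 226.1, 124.9]
ee_rot: [180.0, 0.1, -0.0]
force: [0.8, -0.2, -4.4]
time_s: 36.15
ee_pos: [494.4, 225.9, 39.0]
ee_rot: [-180.0, -0.1, -0.1]
force: [-0.1, -0.1, -4.5]
t 36.15 yaw -0.11 Mz nut 0.062 of it Tz 0.046 F [-0.1 -0.1 -4.5] z 39.0 r 97.0 q6 113.5
None
```

```bash
python3 -m jog '{"jaw":[10,10,10,10,10],"slide":[[0,0,0.2],[0,0,0.15],[0,0,0.1],[0,0,0],[0,0,0]],"spin":[0,0,0,0,0]}'|head -4
for i in 1 2 3; do python3 -m jog '{"jaw":[10,10,10],"slide":[[0,0,0.1],[0,0,0.06],[0,0,0]],"spin":[0,0,0]}'|head -4;done
```

```text
time_s: 36.7
ee_pos: [493.8, 225.8, 24.9]
ee_rot: [-180.0, 0.0, -0.1]
force: [0.4, 0.5, -4.5]
time_s: 37.0
ee_pos: [494.0, 226.0, 20.6]
ee_rot: [-180.0, -0.0, -0.1]
force: [-3.7, 0.6, 2.0]
time_s: 37.3
ee_pos: [493.9, 225.9, 15.2]
ee_rot: [-180.0, -0.0, -0.1]
force: [-4.3, 0.2, 1.8]
time_s: 37.6
ee_pos: [493.8, 225.8, 10.2]
ee_rot: [180.0, 0.0, -0.1]
force: [-2.3, 0.8, 1.4]
```

Head touched first, as expected, and it is rotating flat in the grip. Continuing down to about 6.5, then opening.

```bash
python3 -m jog '{"jaw":[10,10,10],"slide":[[0,0,0.08],[0,0,0.04],[0,0,0]],"spin":[0,0,0]}'|head -4
python3 -m jog '{"jaw":[24,26,30,40,50,60,60,60],"slide":[[0,0,0],[0,0,0],[0,0,0],[0,0,0],[0,0,0],[0,0,0],[0,0,0],[0,0,0]],"spin":[0,0,0,0,0,0,0,0]}'
python3 -m jog '{"jaw":[60,60,60,60,60,60,60,60],"slide":[[0,0,-0.2],[0,0,-0.5],[0,0,-0.8],[0,0,-0.9],[0,0,-0.9],[0,0,-0.9],[0,0,-0.9],[0,0,0]],"spin":[0,0,0,0,0,0,0,0]}' | head -4
python3 - <<'E'
from h import *
s=env.state();m=env.camera_model('wrist');im=env.grab_frame('wrist');cv2.imwrite('pics/w7.png',im[:,:,::-1])
g=cv2.medianBlur(cv2.cvtColor(im,cv2.COLOR_RGB2GRAY),5)
c=cv2.HoughCircles(g,cv2.HOUGH_GRADIENT,1.2,300,param1=80,param2=22,minRadius=26,maxRadius=42);print(c)
p=s['ee_pos'];print(p)
if c is not None:
    a=plane('wrist',[c[0,0,:2]],16,m)[0];print('head',a,'exp radius px',np.ptp(proj('wrist',[a+[0,34,0],a-[0,34,0]],m)[:,0])/2)
t=env.grab_frame('top')[:,:,::-1];cv2.imwrite('pics/top2.png',t);sd=env.grab_frame('side')[:,:,::-1];cv2.imwrite('pics/side2.png',sd)
def lid(i,r,rr):
    g=cv2.cvtColor(np.ascontiguousarray(i[r]),cv2.COLOR_BGR2GRAY).astype(np.float32);return g
for nm,f0,f1 in(('top','top0',t),('side','side0',sd)):
    a=cv2.imread(f'pics/{f0}.png')
    R={'top':dict(coffee=np.s_[172:222,140:192],honey=np.s_[140:180,278:316],spice=np.s_[196:232,360:394]),'side':dict(coffee=np.s_[198:285,100:182],honey=np.s_[134:195,252:300],spice=np.s_[150:202,368:406])}[nm]
    for k,r in R.items():
        x,y=lid(a,r,0),lid(f1,r,0);w=cv2.createHanningWindow(x.shape[::-1],cv2.CV_32F)
        print(nm,k,np.round(cv2.phaseCorrelate(x,y,w)[0],2))
E
```

```text
time_s: 37.9
ee_pos: [493.8, 225.8, 7.3]
ee_rot: [-180.0, 0.0, -0.1]
force: [-2.7, 0.6, 5.4]
time_s: 38.7
ee_pos: [493.9, 225.8, 7.0]
ee_rot: [-180.0, -0.0, -0.1]
force: [-0.0, -0.7, 0.5]
gripper_width: 60.0
gripper_force: 0.0
time_s: 39.5
ee_pos: [496.2, 226.8, 164.3]
ee_rot: [-179.8, -0.5, -0.1]
force: [0.5, 0.4, 0.7]
[[[275.40002  97.8      26.84   ]
  [493.80002 322.2      37.28   ]]]
[496.15106926 226.79590511 164.33636399]
head [599.83167803 225.15015674  16.        ] exp radius px 33.984820660043795
top coffee [-2.27  2.25]
top honey [0.   0.03]
top spice [-0.04 -0.14]
side coffee [-2.29  3.85]
side honey [0.14 0.43]
side spice [6.91 9.13]
```

Run:
```python
from h import *
r=env.job_done();print(r)
```

```text
the job is handed in; nothing more can be done
None
```

I tightened the nut to about 1.27 N m and laid the wrench flat on bare worktop, handing in at about 40 s; while I turned the wrench in the air its head nudged the coffee jar about 6–7 mm, and I left it there.

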